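# Return bottles and specimen cups to their colour-coded stands

## Task

Put the purple-capped and the blue-capped reagent bottle and the two specimen cups away: each goes upright into the recess of the round stand of the same colour as its cap or lid (purple, blue, yellow, orange), standing flat on the recess floor. Keep them upright and set them down rather than dropping them, and leave the two white-capped bottles standing where they are.

Things in the scene. Friction and masses are not known exactly. Their poses are not given: they have to be found in the camera images.
- purple_bottle_centre (a point): loose small white reagent bottle with a purple screw cap, upright on the worktop; 66 mm tall, round body 31 mm in diameter up to 55 mm, cap 21 mm in diameter above that, about 60 g. This point lies on its axis, half-way up, 33 mm above its underside; z axis up.
- blue_bottle_centre (a point): loose small white reagent bottle with a blue screw cap, upright on the worktop; 60 mm tall, round body 31 mm in diameter up to 49 mm, cap 21 mm in diameter above that, about 60 g. This point lies on its axis, half-way up, 30 mm above its underside; z axis up.
- yellow_cup_centre (a point): loose round clear-white specimen cup with a yellow screw lid, upright on the worktop; 64 mm tall, body 56 mm in diameter, lid 60 mm in diameter over the top 13 mm, about 80 g. This point lies on its axis, half-way up, 32 mm above its underside; z axis up.
- orange_cup_centre (a point): loose round clear-white specimen cup with an orange screw lid, upright on the worktop; 64 mm tall, body 56 mm in diameter, lid 60 mm in diameter over the top 13 mm, about 80 g. This point lies on its axis, half-way up, 32 mm above its underside; z axis up.
- short_white_bottle_centre (a point): loose small white reagent bottle with a white cap, the shorter of two such; 58 mm tall, body 31 mm in diameter. It has no stand and stays where it is. Point on its axis, 29 mm above its underside; z axis up.
- tall_white_bottle_centre (a point): loose white reagent bottle with a white cap, the taller of two such; 75 mm tall, body 31 mm in diameter. It has no stand and stays where it is. Point on its axis, 37.5 mm above its underside; z axis up.
- purple_seat (a point): purple round shallow dish-shaped stand fixed on the worktop: recess 49 mm in diameter and 7 mm deep inside a rim whose top is 10 mm above the worktop, 63 mm across the foot. This point is the centre of the recess floor, 3 mm above the worktop; z axis up.
- blue_seat (a point): blue round shallow dish-shaped stand fixed on the worktop: recess 49 mm in diameter and 7 mm deep inside a rim whose top is 10 mm above the worktop, 63 mm across the foot. This point is the centre of the recess floor, 3 mm above the worktop; z axis up.
- yellow_seat (a point): yellow round shallow dish-shaped stand fixed on the worktop: recess 78 mm in diameter and 7 mm deep inside a rim whose top is 10 mm above the worktop, 92 mm across the foot. This point is the centre of the recess floor, 3 mm above the worktop; z axis up.
- orange_seat (a point): orange round shallow dish-shaped stand fixed on the worktop: recess 78 mm in diameter and 7 mm deep inside a rim whose top is 10 mm above the worktop, 92 mm across the foot. This point is the centre of the recess floor, 3 mm above the worktop; z axis up.
There are look-alikes about, which are no part of the job. What is meant by the part that bears orange_cup_centre is not pink, and is the smaller of those in its own colour.

How it is judged (in metres and radians):
At the end, for the whole second after the job is handed in: Each of the four containers stands upright (within 0.1 rad) and at rest on the floor of the recess of its own colour, its axis within 12 mm of the recess centre and its height within 3 to 4 mm of seated; the two white-capped bottles stand upright within 30 mm of where they started (horizontal distance between purple_bottle_centre and purple_seat below 0.012 m and z of purple_bottle_centre in the frame of purple_seat between 0.029 and 0.036 m and angle between each of purple_bottle_centre, blue_bottle_centre, yellow_cup_centre, orange_cup_centre, short_white_bottle_centre, tall_white_bottle_centre's own z axis and vertical below 0.1 rad and linear speed of each of purple_bottle, blue_bottle, yellow_cup, orange_cup, short_white_bottle, tall_white_bottle below 0.02 m/s and horizontal distance between blue_bottle_centre and blue_seat below 0.012 m and z of blue_bottle_centre in the frame of blue_seat between 0.026 and 0.033 m and horizontal distance between yellow_cup_centre and yellow_seat below 0.012 m and z of yellow_cup_centre in the frame of yellow_seat between 0.028 and 0.035 m and horizontal distance between orange_cup_centre and orange_seat below 0.012 m and z of orange_cup_centre in the frame of orange_seat between 0.028 and 0.035 m and distance of each of short_white_bottle_centre, tall_white_bottle_centre from where it was at the start of the episode below 0.03 m); the robot touches nothing.
It fails at once if a white-capped bottle is moved more than 30 mm or tipped (distance of any of short_white_bottle_centre, tall_white_bottle_centre from where it was at the start of the episode above 0.03 m or angle between any of short_white_bottle_centre, tall_white_bottle_centre's own z axis and vertical above 0.5 rad).
It fails at once if a bottle or cup tips over (leans more than about 45 degrees) (angle between any of purple_bottle_centre, blue_bottle_centre, yellow_cup_centre, orange_cup_centre's own z axis and vertical above 0.8 rad).
It fails at once if a bottle or cup is dropped from a height (falls free faster than 0.9 m/s) ((contact force between the fingers and purple_bottle below 0.02 N and linear speed of purple_bottle above 0.9 m/s) or (contact force between the fingers and blue_bottle below 0.02 N and linear speed of blue_bottle above 0.9 m/s) or (contact force between the fingers and yellow_cup below 0.02 N and linear speed of yellow_cup above 0.9 m/s) or (contact force between the fingers and orange_cup below 0.02 N and linear speed of orange_cup above 0.9 m/s)).
It also fails if it takes over 104 s, if anything falls off the work surface, if the arm or the gripper's body presses on something with over 40 N, if the wrist force passes 120 N, or if a joint passes its speed limit or range.

## Robot

A 6-joint arm with a two-finger parallel gripper is mounted at the origin on a cart in front of the work surface, level with it; the furniture and walls round the work are solid. World frame = base frame: x ahead of the robot, y to its left, z up, the work surface at z = 0. Lengths are in mm, angles in rad, forces in N, time in s.
With the tool pointing down it reaches from about 275 to 1000 mm from the base axis. Payload 8.4 kg.
Tool frame: the origin (TCP) lies on the centre line of the jaws, within the pads' length; the fingertips stand 14 mm ahead of it and the grasp point (between the pads) lies 5 mm behind it; z points along the fingers, y is the direction in which the jaws open and shut (so a half turn about z gives the same grasp; the last joint's range is limited). The gripper opens to 85 mm and grips with 20 to 120 N. Pads are 22 mm wide; open, the fingers measure 114 mm over their backs; the gripper's body (76 mm by 85 mm) begins 54 mm behind the grasp point. The pads swing forward as they close: fully open they stand 13 mm farther back than shut.
Start: joints at [-1.269, 0.353, 1.633, -0, 1.155, -0.002], TCP at [186.966, -596.382, 245.281] pointing down, gripper open.
Joint ranges: [-2.63, 2.63], [-0.92, 2.1], [0.06, 2.66], [-1.3, 4.44], [0, 2.69], [-3.02, 3.02]. Speed limits (rad/s): [2.22, 2.22, 2.79, 3.14, 3.14, 3.14].

## Interface

Orientations are given as a rotation vector (axis times angle).
In Python, from cell import observe, camera, finish_job gives the robot as it stands. The module is installed in compiled form; this text tells all that it offers.
- The arm moves only by the tool jog_arm, never from a script. Its argument "increments" is a list of rows, each an object of numbers: "x", "y", "z": the shift along the tool's x, y, z in m; "ax", "ay", "az": the turn, a rotation vector about the tool's x, y, z in rad. A call has 1 to 8 rows; each row shifts and turns the commanded pose from where the row before left it, along the tool's axes as they then stand; what a row does not reach is not made up. A row lasts 1/10 s, in which the tool goes at most 50 mm and 8.59 degrees, less where a joint would pass 70% of its speed; a pose out of reach is approached as far as the arm can. A call with a gripper value outside its range is refused whole. "fingers" is the opening, from -1 (shut) to 1 (fully open), so that 0 is half open, set as the call begins (left out, the last holds). The fingers move at their own pace and stop on an object; "grip_force" is the grip in N (left out, the last holds). Time passes only in rows, so rows that do not move let the fingers close. It gives the time, the measured TCP pose, the force and the opening at its end, in the units of the state.
- observe(): the state, without advancing time (a new reading comes with each control period).
- camera(name): name is "side" or "top" or "wrist"; returns a dict with "image" (420x560x3 uint8, blue, green, red), "z_map" (420x560 float32, mm along the optical axis (not along the pixel's ray), 0 where there is no reading), "vfov" (degrees; the focal length in pixels is half the picture's height over the tangent of half this angle, whatever the lens; pixels are square), "cx", "cy" (the principal point, pixels), "k1" (the pictures are not rectified: a ray, as slopes to the right and down, at radius r is drawn at 1 + k1 r^2 times it, then the intrinsics apply), "view" (4x4, takes a point from world to camera coordinates); the wrist camera has in their place "T_tool_cam" (4x4, takes a point from camera to tool coordinates, whose origin is the TCP and whose axes are the flange's). Camera axes: x right, y up, looking along -z (the intrinsics and any distortion apply to the point x, -y, -z); pixel columns grow to the right and rows downward; lengths in mm; the calibration is good to about 2 mm. A picture is of the moment at which its call begins: read the wrist's pose just before it.
- finish_job(): hands the job in, once; it reports no verdict.
The state is a dict: "time": time; "joints": joint angles; "qvel": joint speeds; "tau": joint torques, N m; "tcp_pos": TCP position; "ee_rot": TCP orientation; "contact_force": force on the tool from outside, world axes, zero at the start; "ft_torque": the same for the moment, N m; "gripper_width": finger opening in mm.
Only numpy, scipy, OpenCV 4.12 (cv2) and the standard library are available. Lean on these libraries where they do the work, as an engineer would, in place of code of your own. Each camera call takes 0.05 s, during which the arm holds its last target. There are 200 camera calls.

## Working session

There is one attempt and no reset: what is moved stays moved. The work goes in short steps, Python scripts to look and compute and a tool call to move; the robot and the scene stay as the last step left them, time stands still between calls to the robot, and variables do not carry over. Pictures are saved under pics/ and viewed, about 12 in all and at most 16, crops included, and the job is handed in when it is done.

Besides the shell and the picture viewer there is one more tool, called after "Emit:" by a JSON object that holds its "name" and its "arguments". jog_arm: Moves the arm, as the interface text tells. Its arguments: {"type":"object","properties":{"increments":{"type":"array","items":{"type":"object","properties":{"x":{"type":"number"},"y":{"type":"number"},"z":{"type":"number"},"ax":{"type":"number"},"ay":{"type":"number"},"az":{"type":"number"}}}},"fingers":{"type":"number"},"grip_force":{"type":"number"}},"required":["increments"]}

```bash
mkdir -p pics
python3 - <<'E'
from cell import observe,camera
import cv2,numpy as np,pickle
s=observe();print(s)
for n in("top","side"):
    c=camera(n);cv2.imwrite(f"pics/{n}0.png",c["image"]);pickle.dump(c,open(f"{n}0.pkl","wb"))
    print(n,c["vfov"],c["cx"],c["cy"],c["k1"],c["view"],(c["z_map"]>0).mean())
c=camera("wrist");print(c["T_tool_cam"],c["vfov"],c["k1"])
E
```

```text
{'time': 0.0, 'joints': array([-1.26938578e+00,  3.53659115e-01,  1.63416893e+00, -5.21363084e-06,
        1.15519822e+00, -2.40710241e-03]), 'qvel': array([ 0.00039927,  0.00202751, -0.00092996,  0.00026979,  0.00012581,
       -0.0003307 ]), 'tau': array([-3.38956655e-03, -6.05252123e+01, -3.42078102e+01, -2.70824530e-04,
        9.37680539e-03,  1.43029473e-05]), 'tcp_pos': array([ 186.83091493, -595.92217154,  244.53993204]), 'ee_rot': array([-3.10401304e+00, -4.75191148e-01,  3.42664757e-04]), 'contact_force': array([-0.41457311,  0.20082069,  0.40810779]), 'ft_torque': array([ 0.04064348, -0.00603582, -0.00467982]), 'gripper_width': 84.9604399163194}
top 44.67594930459842 279.0298459353087 212.6624606714305 0.006168009930622489 [[ 6.82907760e-03 -9.99957485e-01  6.19604339e-03  2.35566712e+01]
 [ 9.92736506e-01  7.52377451e-03  1.20073401e-01 -5.84518117e+02]
 [-1.20114914e-01  5.33104789e-03  9.92745681e-01 -1.21414123e+03]
 [ 0.00000000e+00  0.00000000e+00  0.00000000e+00  1.00000000e+00]] 0.9872363945578231
side 48.32291683326327 276.2413296943232 213.2044674167313 -0.05948073258104382 [[ 9.99914819e-01 -1.27515530e-02  2.78452971e-03 -5.70276445e+02]
 [ 5.33267155e-03  5.93851586e-01  8.04556932e-01 -6.06530964e+01]
 [-1.19129478e-02 -8.04473549e-01  5.93869001e-01 -1.09722744e+03]
 [ 0.00000000e+00  0.00000000e+00  0.00000000e+00  1.00000000e+00]] 0.9949574829931973
[[-6.11285641e-04  9.52323743e-01  3.05088701e-01  7.83569922e+01]
 [ 9.99999015e-01  1.96779030e-04  1.38939166e-03  9.16197764e-01]
 [ 1.26311561e-03  3.05089250e-01 -9.52322925e-01 -1.28607204e+02]
 [ 0.00000000e+00  0.00000000e+00  0.00000000e+00  1.00000000e+00]] 59.32092394639635 -0.09102372695364487
```

View pics/top0.png

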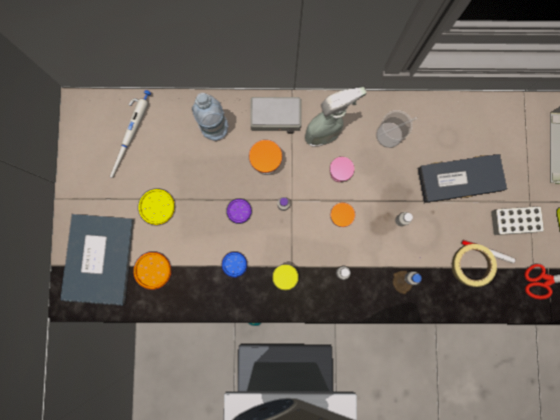

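View pics/side0.png

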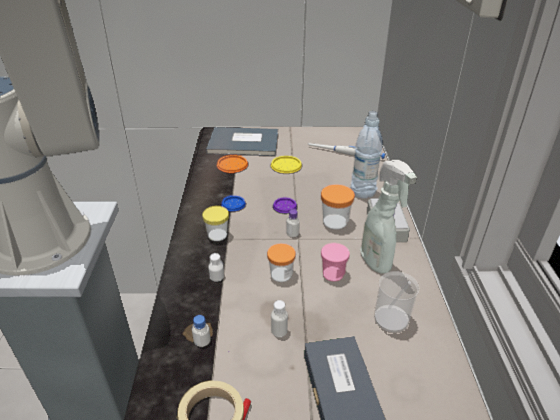

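The top view shows the yellow stand at (156,207), the orange stand at (152,271), the purple stand at (239,211) and the blue stand at (234,264). The purple bottle is at (284,203), the yellow cup at (285,278) and the small orange cup at (343,215). The short and tall white bottles are near (343,272) and (405,218), and the blue bottle is at (414,278). The large orange cup at (265,156) and the pink cup at (342,169) are decoys. The side view agrees with this.

```bash
cat > h.py <<'E'
import numpy as np,cv2,pickle
def K(c):
    f=c["image"].shape[0]/2/np.tan(np.radians(c["vfov"]/2));return f
def slopes(c,u,v):
    f=K(c);a=np.stack([(np.asarray(u,float)-c["cx"])/f,(np.asarray(v,float)-c["cy"])/f],-1);s=a.copy()
    for _ in range(20): s=a/(1+c["k1"]*(s**2).sum(-1,keepdims=True))
    return s
def camT(c,tool=None):  # cam->world
    return np.linalg.inv(c["view"]) if "view" in c else tool@c["T_tool_cam"]
def ray(c,u,v,tool=None):
    s=slopes(c,u,v);T=camT(c,tool);d=np.stack([s[...,0],-s[...,1],-np.ones(s.shape[:-1])],-1)
    return T[:3,3],d@T[:3,:3].T
def cloud(c,tool=None):
    h,w=c["z_map"].shape;u,v=np.meshgrid(np.arange(w),np.arange(h));o,d=ray(c,u,v,tool)
    P=o+d*c["z_map"][...,None];P[c["z_map"]<=0]=np.nan;return P
def atz(c,u,v,z,tool=None):
    o,d=ray(c,u,v,tool);return o+d*((z-o[2])/d[...,2])[...,None]
def tri(obs):
    A=np.zeros((3,3));b=np.zeros(3);L=[]
    for c,u,v,*t in obs:
        o,d=ray(c,u,v,*t);d=d/np.linalg.norm(d);M=np.eye(3)-np.outer(d,d);A+=M;b+=M@o;L.append((o,M))
    p=np.linalg.solve(A,b);return p,max(np.linalg.norm(M@(p-o)) for o,M in L)
E
python3 - <<'E'
from h import *
C={n:pickle.load(open(n+"0.pkl","rb")) for n in("top","side")}
seeds={"ystand":((156,207),(286,164)),"ostand":((152,271),(232,164)),"pstand":((239,211),(285,205)),"bstand":((234,264),(234,203)),
"pbot":((284,203),(293,214)),"bbot":((416,278),(200,321)),"ycup":((285,278),(215,214)),"ocup":((343,215),(281,254))}
for k,ss in seeds.items():
    cen=[]
    for n,s in zip(("top","side"),ss):
        c=C[n];hsv=cv2.cvtColor(c["image"],cv2.COLOR_BGR2HSV)
        h=int(hsv[s[1],s[0],0]);dh=np.abs((hsv[...,0].astype(int)-h+90)%180-90)
        m=((dh<9)&(hsv[...,1]>110)&(hsv[...,2]>50)).astype(np.uint8)
        _,lab,st,ct=cv2.connectedComponentsWithStats(m)
        l=lab[s[1],s[0]];
        P=cloud(c)[lab==l];zt=np.nanpercentile(P[:,2],90);T=P[P[:,2]>zt-4] if 'stand' not in k else P
        lo,hi=np.nanpercentile(T,2,0),np.nanpercentile(T,98,0)
        print(k,n,hsv[s[1],s[0]],"px",st[l],ct[l].round(1),"mid",((lo+hi)/2).round(1),"ext",(hi-lo).round(1),"ztop",zt.round(1))
        cen.append((c,*ct[l]))
    p,r=tri(cen);print("   tri",p.round(1),"res",r.round(1))
# heights of everything around white bottles
P=cloud(C["top"])
for n,(u,v) in {"short":(343,272),"tall":(405,218)}.items():
    Q=P[v-14:v+14,u-14:u+14].reshape(-1,3);zt=np.nanpercentile(Q[:,2],98);T=Q[Q[:,2]>zt-8];print(n,zt.round(1),T.mean(0).round(1),len(T))
E
```

```text
ystand top [ 29 255 221] px [ 138  189   37   37 1069] [156.2 206.5] mid [601.  334.4   5.5] ext [82.6 82.7 14.6] ztop 9.8
ystand side [ 28 162 235] px [271 156  31  17 437] [285.8 164.1] mid [602.8 334.5   3.5] ext [81.4 85.4 11.5] ztop 7.3
   tri [602.2 335.9   2.4] res 0.6
ostand top [ 19 249 222] px [ 133  252   38   38 1105] [151.5 270.5] mid [442.2 340.1   5.5] ext [80.9 81.6 15.1] ztop 9.4
ostand side [ 14 188 232] px [216 154  32  20 467] [231.6 163.4] mid [443.9 346.6   2.8] ext [84.  98.9 12.4] ztop 7.3
   tri [442.6 341.8   2.4] res 0.6
pstand top [137 156 198] px [227 199  24  24 461] [238.6 210.6] mid [592.1 128.8   5.8] ext [53.1 52.8 15.2] ztop 10.7
pstand side [137 166 186] px [273 198  24  20 317] [285.3 205.9] mid [593.1  81.8  31.4] ext [ 53.9 146.2  65.7] ztop 58.1
   tri [594.3 129.3  -0.6] res 1.1
bstand top [110 182 221] px [222 252  25  26 513] [233.9 264.5] mid [458.1 138.    5.7] ext [56.5 54.9 16.4] ztop 10.6
bstand side [109 200 201] px [221 195  25  17 295] [233.  202.8] mid [460.  139.6   2.7] ext [57.  60.4 11.8] ztop 7.3
   tri [459.1 138.4   3.5] res 
[... 470 characters left out ...]
7.5   57.9] ext [18.4 17.9  4.7] ztop 59.3
   tri [ 429.  -299.6   55.5] res 0.0
ycup top [ 29 205 220] px [272 264  27  27 578] [285. 277.] mid [429.8  11.8  66.7] ext [53.5 54.   6.6] ztop 67.3
ycup side [ 27 128 233] px [202 205  27  20 403] [215.1 214.9] mid [430.5  12.6  61.8] ext [53.6 54.1  4.6] ztop 63.1
   tri [429.   12.8  58.3] res 0.4
ocup top [ 16 213 224] px [330 202  25  25 488] [342.3 214.2] mid [ 578.6 -123.5   66.4] ext [52.7 50.4  5.9] ztop 67.3
ocup side [ 15 160 233] px [267 244  28  22 498] [280.8 254.3] mid [ 577.6 -124.3   61.7] ext [52.1 52.7  4.5] ztop 62.9
   tri [ 578.5 -124.2   57.5] res 0.5
short 59.0 [ 441.2 -129.4   57.8] 62
tall 76.9 [ 572.5 -277.4   75.1] 61
```

Emit:
{"name": "jog_arm", "arguments": {"increments": [{"az": -0.148},{"az": -0.148},{"az": -0.148},{"az": -0.148},{"az": -0.148},{"az": -0.148},{"az": -0.148},{"az": -0.148}], "fingers": 0.4, "grip_force": 40}}

```text
schema error: expected keys x, y, z, ax, ay, az
```

Emit:
{"name": "jog_arm", "arguments": {"increments": [{"az": -0.084},{"x": 0.035,"y": 0.028},{"x": 0.035,"y": 0.028},{"x": 0.035,"y": 0.028},{"x": 0.035,"y": 0.028},{"x": 0.035,"y": 0.028},{"x": 0.035,"y": 0.028},{"x": 0.035,"y": 0.028}]}}

```text
schema error: expected keys x, y, z, ax, ay, az
```

Emit:
{"name": "jog_arm", "arguments": {"increments": [{"x": 0,"y": 0,"z": 0,"ax": 0,"ay": 0,"az": -0.148},{"x": 0,"y": 0,"z": 0,"ax": 0,"ay": 0,"az": -0.148},{"x": 0,"y": 0,"z": 0,"ax": 0,"ay": 0,"az": -0.148},{"x": 0,"y": 0,"z": 0,"ax": 0,"ay": 0,"az": -0.148},{"x": 0,"y": 0,"z": 0,"ax": 0,"ay": 0,"az": -0.148},{"x": 0,"y": 0,"z": 0,"ax": 0,"ay": 0,"az": -0.148},{"x": 0,"y": 0,"z": 0,"ax": 0,"ay": 0,"az": -0.148},{"x": 0,"y": 0,"z": 0,"ax": 0,"ay": 0,"az": -0.148}], "fingers": 0.4, "grip_force": 40}}

```text
time: 0.95
tcp_pos: [186.9, -596.2, 245.0]
ee_rot: [-2.305, -2.134, -0.0]
contact_force: [-0.4, 0.1, 0.8]
gripper_width: 59.8
```

Emit:
{"name": "jog_arm", "arguments": {"increments": [{"x": 0,"y": 0,"z": 0,"ax": 0,"ay": 0,"az": -0.08},{"x": 0.035,"y": 0.028,"z": 0,"ax": 0,"ay": 0,"az": 0},{"x": 0.035,"y": 0.028,"z": 0,"ax": 0,"ay": 0,"az": 0},{"x": 0.035,"y": 0.028,"z": 0,"ax": 0,"ay": 0,"az": 0},{"x": 0.035,"y": 0.028,"z": 0,"ax": 0,"ay": 0,"az": 0},{"x": 0.035,"y": 0.028,"z": 0,"ax": 0,"ay": 0,"az": 0},{"x": 0.035,"y": 0.028,"z": 0,"ax": 0,"ay": 0,"az": 0},{"x": 0,"y": 0,"z": 0,"ax": 0,"ay": 0,"az": 0}]}}

```text
time: 1.75
tcp_pos: [358.0, -383.1, 245.2]
ee_rot: [-2.22, -2.222, -0.002]
contact_force: [0.0, -0.5, -0.5]
gripper_width: 60.1
```

Emit:
{"name": "jog_arm", "arguments": {"increments": [{"x": 0.03,"y": 0.025,"z": 0.03,"ax": 0,"ay": 0,"az": 0},{"x": 0.03,"y": 0.025,"z": 0.035,"ax": 0,"ay": 0,"az": 0},{"x": 0.0255,"y": 0.021,"z": 0.035,"ax": 0,"ay": 0,"az": 0},{"x": 0,"y": 0,"z": 0,"ax": 0,"ay": 0,"az": 0},{"x": 0,"y": 0,"z": 0,"ax": 0,"ay": 0,"az": 0}]}}

```text
time: 2.25
tcp_pos: [425.4, -302.6, 146.2]
ee_rot: [-2.222, -2.219, 0.001]
contact_force: [0.1, 0.2, 0.1]
gripper_width: 59.8
```

```bash
cat >> h.py <<'E'
def look(name):
    from cell import observe,camera
    from scipy.spatial.transform import Rotation as R
    s=observe();T=np.eye(4);T[:3,:3]=R.from_rotvec(s["ee_rot"]).as_matrix();T[:3,3]=s["tcp_pos"]
    c=camera("wrist");cv2.imwrite(f"pics/{name}.png",c["image"]);return s,T,c
def blob(c,T,hues,smin=110,zlo=-5,zhi=200,amin=300):
    hsv=cv2.cvtColor(c["image"],cv2.COLOR_BGR2HSV);P=cloud(c,T)
    for h in hues:
        m=((np.abs(hsv[...,0].astype(int)-h)<6)&(hsv[...,1]>smin)&(hsv[...,2]>50)).astype(np.uint8)
        n,lab,st,ct=cv2.connectedComponentsWithStats(m)
        for l in range(1,n):
            if st[l,4]<amin: continue
            Q=P[lab==l];lo,hi=np.nanpercentile(Q,2,0),np.nanpercentile(Q,98,0)
            t=Q[Q[:,2]>hi[2]-3];tl,th=np.nanpercentile(t,1,0),np.nanpercentile(t,99,0)
            print("hue",h,st[l],ct[l].round(),"mid",((lo+hi)/2).round(1),"ext",(hi-lo).round(1),"topmid",((tl+th)/2).round(1),"ext",(th-tl).round(1))
E
python3 - <<'E'
from h import *
s,T,c=look("w1");print(s["tcp_pos"],s["gripper_width"]);blob(c,T,[109])
E
```

```text
[ 425.4022782  -302.64854218  146.16550754] 59.81099968177167
hue 109 [265 198  32  36 837] [280. 216.] mid [ 428.3 -296.3   56.2] ext [16.8 18.3  9.7] topmid [ 428.3 -296.8   59.7] ext [17.8 18.4  2.9]
```

View pics/w1.png

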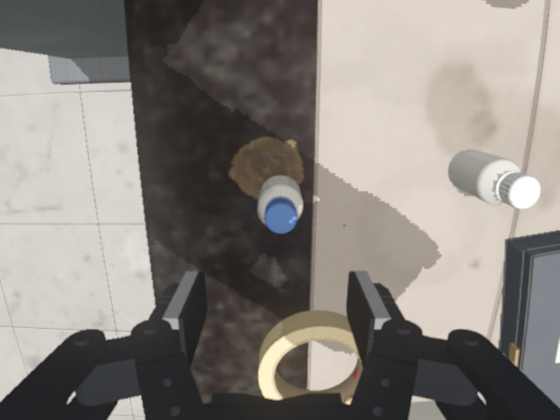

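The wrist view shows the blue cap at pixel (281,215), between the open fingers. It measures (428.4, -296.8) with its top at 59.7, which agrees with the fixed cameras.

Emit:
{"name": "jog_arm", "arguments": {"increments": [{"x": 0.006,"y": 0.003,"z": 0.03,"ax": 0,"ay": 0,"az": 0},{"x": 0,"y": 0,"z": 0.03,"ax": 0,"ay": 0,"az": 0},{"x": 0,"y": 0,"z": 0.03,"ax": 0,"ay": 0,"az": 0},{"x": 0,"y": 0,"z": 0.026,"ax": 0,"ay": 0,"az": 0},{"x": 0,"y": 0,"z": 0,"ax": 0,"ay": 0,"az": 0}]}}

```text
time: 2.8
tcp_pos: [427.1, -297.5, 29.4]
ee_rot: [-2.224, -2.214, 0.001]
contact_force: [-1.6, -0.2, 0.2]
gripper_width: 59.5
```

Emit:
{"name": "jog_arm", "arguments": {"increments": [{"x": 0,"y": 0,"z": 0,"ax": 0,"ay": 0,"az": 0},{"x": 0,"y": 0,"z": 0,"ax": 0,"ay": 0,"az": 0},{"x": 0,"y": 0,"z": 0,"ax": 0,"ay": 0,"az": 0},{"x": 0,"y": 0,"z": 0,"ax": 0,"ay": 0,"az": 0},{"x": 0,"y": 0,"z": 0,"ax": 0,"ay": 0,"az": 0},{"x": 0,"y": 0,"z": 0,"ax": 0,"ay": 0,"az": 0}], "fingers": -1, "grip_force": 40}}

```text
time: 3.4
tcp_pos: [429.7, -298.2, 32.9]
ee_rot: [2.222, 2.216, 0.0]
contact_force: [-2.7, -3.0, 7.7]
gripper_width: 29.9
```

Emit:
{"name": "jog_arm", "arguments": {"increments": [{"x": 0,"y": 0,"z": -0.015,"ax": 0,"ay": 0,"az": 0},{"x": 0,"y": 0,"z": -0.03,"ax": 0,"ay": 0,"az": 0},{"x": 0,"y": 0,"z": -0.03,"ax": 0,"ay": 0,"az": 0},{"x": 0,"y": 0,"z": -0.025,"ax": 0,"ay": 0,"az": 0},{"x": 0.02,"y": 0,"z": 0,"ax": 0,"ay": 0,"az": 0},{"x": 0.036,"y": 0.004,"z": 0,"ax": 0,"ay": 0,"az": 0},{"x": 0.036,"y": 0.004,"z": 0,"ax": 0,"ay": 0,"az": 0},{"x": 0.036,"y": 0.004,"z": 0,"ax": 0,"ay": 0,"az": 0}]}}

```text
time: 4.2
tcp_pos: [441.5, -168.1, 132.2]
ee_rot: [2.224, 2.216, 0.002]
contact_force: [0.3, -1.0, -0.3]
gripper_width: 29.9
```

Emit:
{"name": "jog_arm", "arguments": {"increments": [{"x": 0.036,"y": 0.004,"z": 0,"ax": 0,"ay": 0,"az": 0},{"x": 0.036,"y": 0.004,"z": 0,"ax": 0,"ay": 0,"az": 0},{"x": 0.036,"y": 0.004,"z": 0,"ax": 0,"ay": 0,"az": 0},{"x": 0.036,"y": 0.003,"z": 0,"ax": 0,"ay": 0,"az": 0},{"x": 0.036,"y": 0.003,"z": 0,"ax": 0,"ay": 0,"az": 0},{"x": 0.036,"y": 0,"z": 0,"ax": 0,"ay": 0,"az": 0},{"x": 0.036,"y": 0,"z": 0,"ax": 0,"ay": 0,"az": 0},{"x": 0.03,"y": 0,"z": 0,"ax": 0,"ay": 0,"az": 0}]}}

```text
time: 5.0
tcp_pos: [460.3, 114.8, 132.2]
ee_rot: [2.223, 2.218, 0.003]
contact_force: [0.0, -0.8, -1.1]
gripper_width: 29.9
```

Run:
```python
from h import *
s,T,c=look("w2");print(s["tcp_pos"],s["gripper_width"],s["contact_force"]);blob(c,T,[109,137])
```

```text
[460.26724631 114.82299097 132.16217379] 29.89371627021971 [ 0.03301931 -0.81184839 -1.11845856]
hue 109 [ 230  130   88   87 5743] [274. 173.] mid [459.1 140.7   6.2] ext [55.1 54.8  9.3] topmid [459.9 139.8   9.7] ext [56.5 56.6  3.4]
hue 109 [ 248  302   58   56 1563] [283. 328.] mid [461.5 118.6 156.1] ext [16.7 14.4  8.1] topmid [461.2 118.3 158.9] ext [17.5 15.3  3. ]
hue 137 [ 414  144   84   84 5140] [455. 186.] mid [590.7 131.4   6.1] ext [54.1 54.3  9.1] topmid [591.8 130.    9.5] ext [56.1 56.2  3.4]
```

View pics/w2.png

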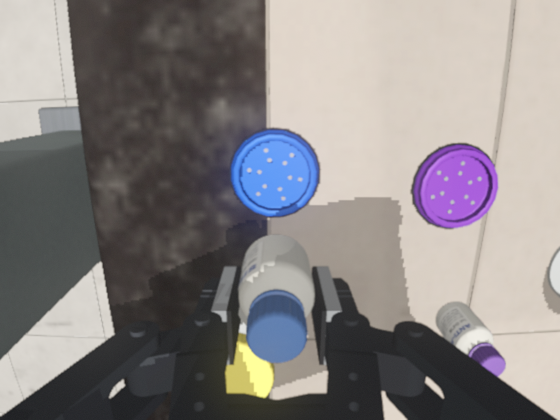

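Emit:
{"name": "jog_arm", "arguments": {"increments": [{"x": 0,"y": 0,"z": 0.02,"ax": 0,"ay": 0,"az": 0},{"x": 0,"y": 0,"z": 0.02,"ax": 0,"ay": 0,"az": 0},{"x": 0,"y": 0,"z": 0.01,"ax": 0,"ay": 0,"az": 0},{"x": 0,"y": 0,"z": 0,"ax": 0,"ay": 0,"az": 0},{"x": 0,"y": 0,"z": 0,"ax": 0,"ay": 0,"az": 0}]}}

```text
time: 5.55
tcp_pos: [460.3, 112.8, 81.6]
ee_rot: [2.225, 2.218, 0.001]
contact_force: [0.3, -1.0, 0.0]
gripper_width: 30.0
```

Run:
```python
from h import *
s,T,c=look("w3");print(s["tcp_pos"],s["qvel"]);blob(c,T,[109,137])
```

```text
[460.32402655 112.84573095  81.58050398] [-0.00123903 -0.00941314 -0.00835579  0.00055199 -0.00190571  0.00091111]
hue 109 [ 220  134  108  104 8550] [274. 186.] mid [459.4 141.4   6.2] ext [54.8 53.5  9.2] topmid [459.9 140.5   9.6] ext [56.6 54.5  3.4]
hue 109 [ 247  296   59   65 2984] [276. 330.] mid [460.8 115.4 104. ] ext [17.8 17.3 11.3] topmid [460.8 115.  108.3] ext [18.3 17.7  3. ]
hue 137 [ 444  152  101  100 7496] [494. 202.] mid [590.7 131.5   6.1] ext [54.3 54.3  9. ] topmid [592.1 130.2   9.4] ext [56.1 56.3  3.5]
```

Emit:
{"name": "jog_arm", "arguments": {"increments": [{"x": 0.015,"y": -0.001,"z": 0,"ax": 0,"ay": 0,"az": 0},{"x": 0.01,"y": 0,"z": 0,"ax": 0,"ay": 0,"az": 0},{"x": 0,"y": 0,"z": 0.015,"ax": 0,"ay": 0,"az": 0},{"x": 0,"y": 0,"z": 0.015,"ax": 0,"ay": 0,"az": 0},{"x": 0,"y": 0,"z": 0.007,"ax": 0,"ay": 0,"az": 0},{"x": 0,"y": 0,"z": 0.004,"ax": 0,"ay": 0,"az": 0},{"x": 0,"y": 0,"z": 0.003,"ax": 0,"ay": 0,"az": 0},{"x": 0,"y": 0,"z": 0,"ax": 0,"ay": 0,"az": 0}]}}

```text
time: 6.4
tcp_pos: [459.1, 137.9, 37.0]
ee_rot: [2.225, 2.218, 0.0]
contact_force: [0.3, -0.3, -0.9]
gripper_width: 29.9
```

Emit:
{"name": "jog_arm", "arguments": {"increments": [{"x": 0,"y": 0,"z": 0.001,"ax": 0,"ay": 0,"az": 0},{"x": 0,"y": 0,"z": 0.001,"ax": 0,"ay": 0,"az": 0},{"x": 0,"y": 0,"z": 0,"ax": 0,"ay": 0,"az": 0}]}}

```text
time: 6.7
tcp_pos: [459.4, 138.0, 35.8]
ee_rot: [2.225, 2.218, 0.001]
contact_force: [-1.7, -0.1, 11.0]
gripper_width: 30.0
```

Emit:
{"name": "jog_arm", "arguments": {"increments": [{"x": 0,"y": 0,"z": 0,"ax": 0,"ay": 0,"az": 0},{"x": 0,"y": 0,"z": 0,"ax": 0,"ay": 0,"az": 0},{"x": 0,"y": 0,"z": 0,"ax": 0,"ay": 0,"az": 0},{"x": 0,"y": 0,"z": 0,"ax": 0,"ay": 0,"az": 0},{"x": 0,"y": 0,"z": -0.03,"ax": 0,"ay": 0,"az": 0},{"x": 0,"y": 0,"z": -0.03,"ax": 0,"ay": 0,"az": 0},{"x": 0,"y": 0,"z": -0.03,"ax": 0,"ay": 0,"az": 0},{"x": 0,"y": 0,"z": 0,"ax": 0,"ay": 0,"az": 0}], "fingers": 0.3}}

```text
time: 7.5
tcp_pos: [461.2, 138.6, 128.2]
ee_rot: [2.223, 2.216, 0.008]
contact_force: [-0.5, 0.5, 0.3]
gripper_width: 56.0
```

Run:
```python
from h import *
s,T,c=look("w4");print(s["tcp_pos"],s["qvel"].round(3));blob(c,T,[109,137])
```

```text
[461.24927353 138.57858742 128.20234096] [-0.     0.049  0.041  0.    -0.065 -0.001]
hue 109 [ 229  165   87   88 3880] [272. 204.] mid [459.2 143.4  32.5] ext [56.5 50.5 62. ] topmid [459.8 140.1  62.5] ext [18.4 18.   3.3]
hue 137 [ 410  178   83   81 4919] [451. 218.] mid [590.7 131.6   6. ] ext [54.1 54.4  9.1] topmid [592.  130.3   9.4] ext [55.9 56.   3.5]
```

View pics/w4.png

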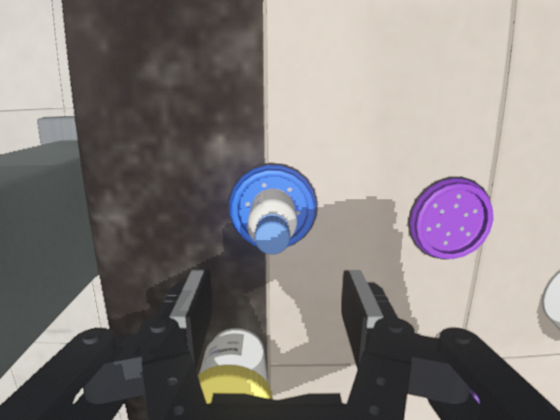

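The blue bottle is seated at (459.8, 140.1), and its top is at about 63, as expected. Next is the purple bottle.

Emit:
{"name": "jog_arm", "arguments": {"increments": [{"x": -0.024,"y": 0.029,"z": 0,"ax": 0,"ay": 0,"az": 0},{"x": -0.024,"y": 0.029,"z": 0,"ax": 0,"ay": 0,"az": 0},{"x": -0.024,"y": 0.029,"z": 0,"ax": 0,"ay": 0,"az": 0},{"x": -0.024,"y": 0.029,"z": 0,"ax": 0,"ay": 0,"az": 0},{"x": -0.025,"y": 0.03,"z": 0,"ax": 0,"ay": 0,"az": 0},{"x": 0,"y": 0,"z": 0,"ax": 0,"ay": 0,"az": 0},{"x": 0,"y": 0,"z": 0,"ax": 0,"ay": 0,"az": 0}]}}

```text
time: 8.25
tcp_pos: [603.9, 15.9, 123.2]
ee_rot: [-2.225, -2.215, 0.003]
contact_force: [-0.6, 0.4, 0.7]
gripper_width: 55.3
```

Run:
```python
from h import *
s,T,c=look("w5");print(s["tcp_pos"],s["qvel"].round(3));blob(c,T,[135,16])
```

```text
[603.8940216   15.94958388 123.20583162] [ 0.024 -0.019  0.031  0.003  0.004  0.002]
hue 135 [ 209    0   99   89 3516] [262.  42.] mid [593.3 125.8   6.5] ext [57.5 50.2  9.3] topmid [593.  125.7   9.9] ext [57.  48.9  3.3]
hue 16 [  420    80   140   164 19027] [495. 162.] mid [708.4  63.7  81.3] ext [63.5 70.4 11.8] topmid [709.8  63.3  85.9] ext [64.3 72.7  3. ]
```

View pics/w5.png

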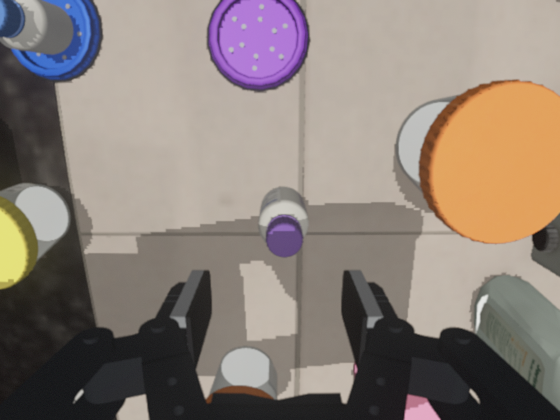

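Run:
```python
from h import *
s,T,c=look("w6");print(s["tcp_pos"]);hsv=cv2.cvtColor(c["image"],cv2.COLOR_BGR2HSV);print(hsv[237,285])
blob(c,T,[int(hsv[237,285,0])],80)
```

```text
[603.27679977  16.51604566 123.41445192]
[134  99 126]
hue 134 [ 210    0   99   91 7227] [259.  42.] mid [593.2 126.1   6.2] ext [55.3 49.6  9.4] topmid [592.9 126.2   9.9] ext [57.  48.9  3.6]
hue 134 [ 268  217   35   40 1055] [285. 238.] mid [608.3  19.3  60.4] ext [17.3 17.6 13.2] topmid [608.5  19.   65.8] ext [17.8 17.9  2.9]
```

The purple cap is at pixel (285,238) and measures (608, 18.5) with its top at 66, matching the text.

Emit:
{"name": "jog_arm", "arguments": {"increments": [{"x": 0.002,"y": 0.0045,"z": 0.02,"ax": 0,"ay": 0,"az": 0},{"x": 0,"y": 0,"z": 0.025,"ax": 0,"ay": 0,"az": 0},{"x": 0,"y": 0,"z": 0.025,"ax": 0,"ay": 0,"az": 0},{"x": 0,"y": 0,"z": 0.022,"ax": 0,"ay": 0,"az": 0},{"x": 0,"y": 0,"z": 0,"ax": 0,"ay": 0,"az": 0}]}}

```text
time: 8.85
tcp_pos: [605.8, 19.4, 30.1]
ee_rot: [-2.22, -2.217, 0.007]
contact_force: [-0.1, 0.5, 0.1]
gripper_width: 55.3
```

Emit:
{"name": "jog_arm", "arguments": {"increments": [{"x": 0,"y": 0,"z": 0,"ax": 0,"ay": 0,"az": 0},{"x": 0,"y": 0,"z": 0,"ax": 0,"ay": 0,"az": 0},{"x": 0,"y": 0,"z": 0,"ax": 0,"ay": 0,"az": 0},{"x": 0,"y": 0,"z": 0,"ax": 0,"ay": 0,"az": 0},{"x": 0,"y": 0,"z": 0,"ax": 0,"ay": 0,"az": 0},{"x": 0,"y": 0,"z": 0,"ax": 0,"ay": 0,"az": 0}], "fingers": -1, "grip_force": 40}}

```text
time: 9.45
tcp_pos: [609.9, 18.6, 34.1]
ee_rot: [2.224, 2.217, 0.002]
contact_force: [-1.1, 1.2, 6.0]
gripper_width: 30.2
```

Emit:
{"name": "jog_arm", "arguments": {"increments": [{"x": 0,"y": 0,"z": -0.015,"ax": 0,"ay": 0,"az": 0},{"x": 0,"y": 0,"z": -0.025,"ax": 0,"ay": 0,"az": 0},{"x": 0.015,"y": -0.004,"z": -0.01,"ax": 0,"ay": 0,"az": 0},{"x": 0.025,"y": -0.004,"z": 0,"ax": 0,"ay": 0,"az": 0},{"x": 0.025,"y": -0.004,"z": 0,"ax": 0,"ay": 0,"az": 0},{"x": 0.025,"y": -0.004,"z": 0,"ax": 0,"ay": 0,"az": 0},{"x": 0,"y": 0,"z": 0,"ax": 0,"ay": 0,"az": 0},{"x": 0,"y": 0,"z": 0,"ax": 0,"ay": 0,"az": 0}]}}

```text
time: 10.25
tcp_pos: [593.1, 109.4, 83.3]
ee_rot: [2.223, 2.22, 0.0]
contact_force: [-0.9, -0.3, -0.6]
gripper_width: 30.0
```

Run:
```python
from h import *
s,T,c=look("w7");print(s["tcp_pos"],s["gripper_width"]);blob(c,T,[135],80)
```

```text
[593.12321734 109.41872024  83.28987147] 29.951274621056598
hue 135 [ 222  144  107  100 8116] [275. 194.] mid [592.9 132.7   6.2] ext [55.  52.2  9.1] topmid [593.1 131.9   9.6] ext [56.7 53.3  3.4]
hue 135 [ 246  302   62   75 3735] [276. 340.] mid [593.6 110.1 108.2] ext [18.  17.7 15.7] topmid [593.6 109.6 114.8] ext [18.5 18.   3. ]
```

Emit:
{"name": "jog_arm", "arguments": {"increments": [{"x": 0.0105,"y": 0,"z": 0.005,"ax": 0,"ay": 0,"az": 0},{"x": 0.01,"y": 0,"z": 0.01,"ax": 0,"ay": 0,"az": 0},{"x": 0,"y": 0,"z": 0.012,"ax": 0,"ay": 0,"az": 0},{"x": 0,"y": 0,"z": 0.01,"ax": 0,"ay": 0,"az": 0},{"x": 0,"y": 0,"z": 0.005,"ax": 0,"ay": 0,"az": 0},{"x": 0,"y": 0,"z": 0.003,"ax": 0,"ay": 0,"az": 0},{"x": 0,"y": 0,"z": 0.002,"ax": 0,"ay": 0,"az": 0},{"x": 0,"y": 0,"z": 0,"ax": 0,"ay": 0,"az": 0}]}}

```text
time: 11.1
tcp_pos: [592.9, 128.7, 37.1]
ee_rot: [-2.225, -2.217, 0.002]
contact_force: [-7.4, -1.1, 15.5]
gripper_width: 30.0
```

Emit:
{"name": "jog_arm", "arguments": {"increments": [{"x": 0,"y": 0,"z": 0,"ax": 0,"ay": 0,"az": 0},{"x": 0,"y": 0,"z": 0,"ax": 0,"ay": 0,"az": 0},{"x": 0,"y": 0,"z": 0,"ax": 0,"ay": 0,"az": 0},{"x": 0,"y": 0,"z": 0,"ax": 0,"ay": 0,"az": 0},{"x": 0,"y": 0,"z": -0.03,"ax": 0,"ay": 0,"az": 0},{"x": 0,"y": 0,"z": -0.03,"ax": 0,"ay": 0,"az": 0},{"x": 0,"y": 0,"z": -0.04,"ax": 0,"ay": 0,"az": 0},{"x": 0,"y": 0,"z": 0,"ax": 0,"ay": 0,"az": 0}], "fingers": 0.3}}

```text
time: 11.9
tcp_pos: [596.7, 129.7, 141.0]
ee_rot: [2.222, 2.215, 0.011]
contact_force: [1.1, -0.3, -0.4]
gripper_width: 55.4
```

Run:
```python
from h import *
s,T,c=look("w8");print(s["tcp_pos"]);blob(c,T,[135],80)
P=cloud(c,T);u,v=np.mgrid[0:560,0:420];
```

```text
[596.69388127 129.68859749 141.01112131]
hue 135 [ 228  162   83   91 4049] [269. 203.] mid [592.8 135.1  35.7] ext [56.1 47.9 68. ] topmid [593.2 128.6  68.7] ext [18.1 17.9  3.5]
```

View pics/w8.png

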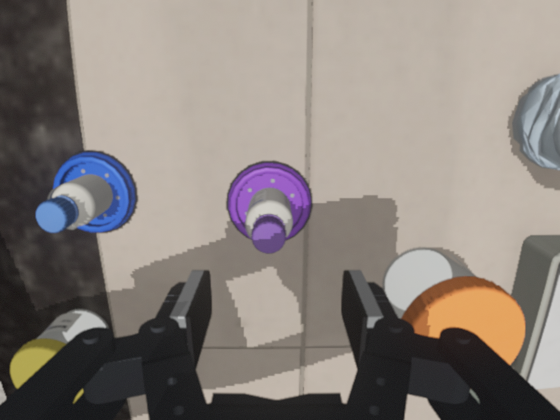

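The purple bottle is seated at (593.2, 128.6), with its top at about 69. Next is the orange cup.

Emit:
{"name": "jog_arm", "arguments": {"increments": [{"x": -0.036,"y": -0.003,"z": 0,"ax": 0,"ay": 0,"az": 0},{"x": -0.036,"y": -0.003,"z": 0,"ax": 0,"ay": 0,"az": 0},{"x": -0.036,"y": -0.003,"z": 0,"ax": 0,"ay": 0,"az": 0},{"x": -0.036,"y": -0.003,"z": 0,"ax": 0,"ay": 0,"az": 0},{"x": -0.036,"y": -0.003,"z": 0,"ax": 0,"ay": 0,"az": 0},{"x": -0.036,"y": -0.003,"z": 0,"ax": 0,"ay": 0,"az": 0},{"x": -0.036,"y": 0,"z": 0,"ax": 0,"ay": 0,"az": 0},{"x": 0,"y": 0,"z": 0,"ax": 0,"ay": 0,"az": 0}], "fingers": 1}}

```text
time: 12.75
tcp_pos: [574.0, -126.5, 134.8]
ee_rot: [-2.228, -2.214, 0.002]
contact_force: [-0.4, 0.4, 0.1]
gripper_width: 85.2
```

Emit:
{"name": "jog_arm", "arguments": {"increments": [{"x": 0,"y": 0,"z": 0,"ax": 0,"ay": 0,"az": 0},{"x": 0,"y": 0,"z": 0,"ax": 0,"ay": 0,"az": 0}]}}

```text
time: 12.95
tcp_pos: [574.3, -122.1, 135.1]
ee_rot: [-2.224, -2.217, 0.001]
contact_force: [0.1, -0.1, -0.6]
gripper_width: 85.4
```

Run:
```python
from h import *
s,T,c=look("w9");print(s["tcp_pos"],s["gripper_width"]);blob(c,T,[15])
```

```text
[ 574.27414026 -122.11069052  135.14688859] 85.39638531115686
hue 15 [ 232  184  101   97 7625] [282. 233.] mid [ 578.1 -121.3   62.7] ext [52.1 53.1  5.4] topmid [ 578.1 -122.1   64.1] ext [54.1 54.2  2.9]
```

View pics/w9.png

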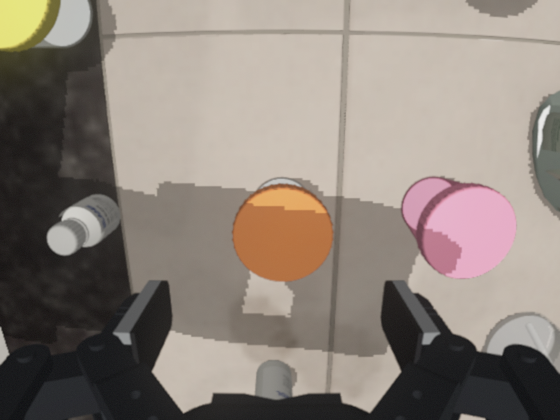

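Emit:
{"name": "jog_arm", "arguments": {"increments": [{"x": -0.001,"y": 0.004,"z": 0.018,"ax": 0,"ay": 0,"az": 0},{"x": 0,"y": 0,"z": 0.025,"ax": 0,"ay": 0,"az": 0},{"x": 0,"y": 0,"z": 0.025,"ax": 0,"ay": 0,"az": 0},{"x": 0,"y": 0,"z": 0.02,"ax": 0,"ay": 0,"az": 0},{"x": 0,"y": 0,"z": 0,"ax": 0,"ay": 0,"az": 0}]}}

```text
time: 13.5
tcp_pos: [576.8, -122.3, 45.3]
ee_rot: [-2.22, -2.217, 0.004]
contact_force: [-0.3, -0.4, 0.9]
gripper_width: 85.7
```

Emit:
{"name": "jog_arm", "arguments": {"increments": [{"x": 0,"y": 0,"z": 0,"ax": 0,"ay": 0,"az": 0},{"x": 0,"y": 0,"z": 0,"ax": 0,"ay": 0,"az": 0},{"x": 0,"y": 0,"z": 0,"ax": 0,"ay": 0,"az": 0},{"x": 0,"y": 0,"z": 0,"ax": 0,"ay": 0,"az": 0},{"x": 0,"y": 0,"z": 0,"ax": 0,"ay": 0,"az": 0},{"x": 0,"y": 0,"z": 0,"ax": 0,"ay": 0,"az": 0}], "fingers": -1, "grip_force": 40}}

```text
time: 14.1
tcp_pos: [579.7, -123.9, 49.4]
ee_rot: [2.224, 2.217, 0.002]
contact_force: [-0.9, 2.8, 7.6]
gripper_width: 58.6
```

Emit:
{"name": "jog_arm", "arguments": {"increments": [{"x": 0,"y": 0,"z": -0.015,"ax": 0,"ay": 0,"az": 0},{"x": 0,"y": 0,"z": -0.03,"ax": 0,"ay": 0,"az": 0},{"x": 0,"y": 0,"z": -0.03,"ax": 0,"ay": 0,"az": 0},{"x": 0,"y": 0,"z": -0.025,"ax": 0,"ay": 0,"az": 0},{"x": 0.02,"y": -0.005,"z": 0,"ax": 0,"ay": 0,"az": 0},{"x": 0.032,"y": -0.01,"z": 0,"ax": 0,"ay": 0,"az": 0},{"x": 0.032,"y": -0.01,"z": 0,"ax": 0,"ay": 0,"az": 0},{"x": 0.032,"y": -0.01,"z": 0,"ax": 0,"ay": 0,"az": 0}]}}

```text
time: 14.9
tcp_pos: [543.8, -7.0, 149.2]
ee_rot: [2.225, 2.217, 0.001]
contact_force: [1.5, 0.2, -1.3]
gripper_width: 58.9
```

Emit:
{"name": "jog_arm", "arguments": {"increments": [{"x": 0.032,"y": -0.01,"z": 0,"ax": 0,"ay": 0,"az": 0},{"x": 0.032,"y": -0.01,"z": 0,"ax": 0,"ay": 0,"az": 0},{"x": 0.032,"y": -0.01,"z": 0,"ax": 0,"ay": 0,"az": 0},{"x": 0.032,"y": -0.01,"z": 0,"ax": 0,"ay": 0,"az": 0},{"x": 0.032,"y": -0.01,"z": 0,"ax": 0,"ay": 0,"az": 0},{"x": 0.032,"y": -0.01,"z": 0,"ax": 0,"ay": 0,"az": 0},{"x": 0.032,"y": -0.01,"z": 0,"ax": 0,"ay": 0,"az": 0},{"x": 0.032,"y": -0.01,"z": 0,"ax": 0,"ay": 0,"az": 0}]}}

```text
time: 15.7
tcp_pos: [464.5, 249.6, 149.2]
ee_rot: [2.224, 2.218, 0.002]
contact_force: [-0.7, -0.3, -0.8]
gripper_width: 58.4
```

Emit:
{"name": "jog_arm", "arguments": {"increments": [{"x": 0.03,"y": -0.01,"z": 0,"ax": 0,"ay": 0,"az": 0},{"x": 0.02,"y": -0.01,"z": 0,"ax": 0,"ay": 0,"az": 0},{"x": 0,"y": 0,"z": 0,"ax": 0,"ay": 0,"az": 0},{"x": 0,"y": 0,"z": 0,"ax": 0,"ay": 0,"az": 0}]}}

```text
time: 16.1
tcp_pos: [445.0, 298.6, 148.7]
ee_rot: [2.223, 2.219, 0.001]
contact_force: [-0.8, -0.0, -1.2]
gripper_width: 58.5
```

Run:
```python
from h import *
s,T,c=look("w10");print(s["tcp_pos"],s["gripper_width"]);blob(c,T,[15,20,28])
```

```text
[444.96515931 298.56608941 148.70776918] 58.455468522853025
hue 15 [  212    80   124   125 11811] [274. 142.] mid [443.6 342.9   6.1] ext [80.3 80.6  9.2] topmid [443.5 342.1   9.7] ext [84.7 85.1  3.5]
hue 15 [  195   234   164   148 19088] [276. 308.] mid [445.2 301.  159.7] ext [53.2 53.9  9.6] topmid [445.4 300.4 163.3] ext [54.6 54.3  2.8]
hue 20 [  214    84   120   119 10106] [274. 142.] mid [443.6 343.7   6.1] ext [77.6 75.1  9.1] topmid [443.6 342.9   9.8] ext [84.4 83.3  3.3]
hue 20 [ 200  247  125   52 3213] [255. 270.] mid [440.1 318.  163.5] ext [37.6 18.2  2.3] topmid [440.  318.  163.5] ext [39.6 18.9  2.5]
hue 28 [  422    91   117   120 10675] [479. 151.] mid [599.9 337.7   5.9] ext [82.1 80.9  9.2] topmid [601.2 337.    9.5] ext [84.7 85.   3.7]
```

View pics/w10.png

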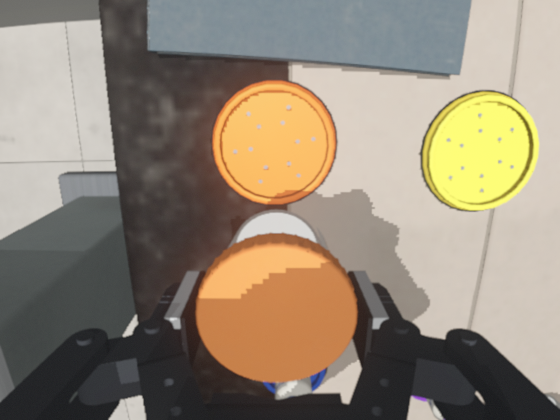

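Emit:
{"name": "jog_arm", "arguments": {"increments": [{"x": 0.02,"y": -0.002,"z": 0.015,"ax": 0,"ay": 0,"az": 0},{"x": 0.0215,"y": 0,"z": 0.02,"ax": 0,"ay": 0,"az": 0},{"x": 0,"y": 0,"z": 0.02,"ax": 0,"ay": 0,"az": 0},{"x": 0,"y": 0,"z": 0.015,"ax": 0,"ay": 0,"az": 0},{"x": 0,"y": 0,"z": 0.01,"ax": 0,"ay": 0,"az": 0},{"x": 0,"y": 0,"z": 0,"ax": 0,"ay": 0,"az": 0},{"x": 0,"y": 0,"z": 0,"ax": 0,"ay": 0,"az": 0}]}}

```text
time: 16.85
tcp_pos: [443.6, 339.5, 68.3]
ee_rot: [2.226, 2.217, 0.0]
contact_force: [0.9, 0.8, -0.0]
gripper_width: 58.6
```

Emit:
{"name": "jog_arm", "arguments": {"increments": [{"x": 0,"y": 0,"z": 0.006,"ax": 0,"ay": 0,"az": 0},{"x": 0,"y": 0,"z": 0.004,"ax": 0,"ay": 0,"az": 0},{"x": 0,"y": 0,"z": 0.003,"ax": 0,"ay": 0,"az": 0},{"x": 0,"y": 0,"z": 0.002,"ax": 0,"ay": 0,"az": 0},{"x": 0,"y": 0,"z": 0.001,"ax": 0,"ay": 0,"az": 0},{"x": 0,"y": 0,"z": 0,"ax": 0,"ay": 0,"az": 0}]}}

```text
time: 17.45
tcp_pos: [443.0, 340.0, 52.4]
ee_rot: [-2.225, -2.218, 0.0]
contact_force: [-2.0, -1.2, 6.2]
gripper_width: 58.9
```

Contact has been made, so I release. Then I lift and look.

Emit:
{"name": "jog_arm", "arguments": {"increments": [{"x": 0,"y": 0,"z": 0,"ax": 0,"ay": 0,"az": 0},{"x": 0,"y": 0,"z": 0,"ax": 0,"ay": 0,"az": 0},{"x": 0,"y": 0,"z": 0,"ax": 0,"ay": 0,"az": 0},{"x": 0,"y": 0,"z": 0,"ax": 0,"ay": 0,"az": 0},{"x": 0,"y": 0,"z": -0.03,"ax": 0,"ay": 0,"az": 0},{"x": 0,"y": 0,"z": -0.03,"ax": 0,"ay": 0,"az": 0},{"x": 0,"y": 0,"z": -0.035,"ax": 0,"ay": 0,"az": 0},{"x": 0,"y": 0,"z": 0,"ax": 0,"ay": 0,"az": 0}], "fingers": 1}}

```text
time: 18.25
tcp_pos: [445.4, 341.7, 151.3]
ee_rot: [2.224, 2.217, 0.011]
contact_force: [0.7, 0.7, -0.6]
gripper_width: 85.4
```

Run:
```python
from h import *
s,T,c=look("w11");print(s["tcp_pos"],s["gripper_width"]);blob(c,T,[15,20])
```

```text
[445.37124889 341.67227707 151.2645902 ] 85.44601022004922
hue 15 [  213   142   119   132 11775] [271. 206.] mid [443.3 349.2  34.9] ext [79.8 68.7 66.7] topmid [443.5 341.3  67.1] ext [54.6 54.7  3. ]
hue 20 [ 217  146  111   77 2916] [267. 173.] mid [442.2 360.    6.3] ext [78.5 46.9  9.2] topmid [443.  356.7   9.9] ext [83.  55.5  3.1]
hue 20 [413 153  45  99 408] [425. 199.] mid [569.3 339.    4.1] ext [26.4 76.   7.3] topmid [570.7 343.2   6.9] ext [26.6 66.6  4.2]
hue 20 [ 226  185   90   56 3331] [266. 211.] mid [441.9 352.5  67.1] ext [48.6 30.5  2.7] topmid [442.  352.5  67.2] ext [50.9 31.7  2.9]
```

View pics/w11.png

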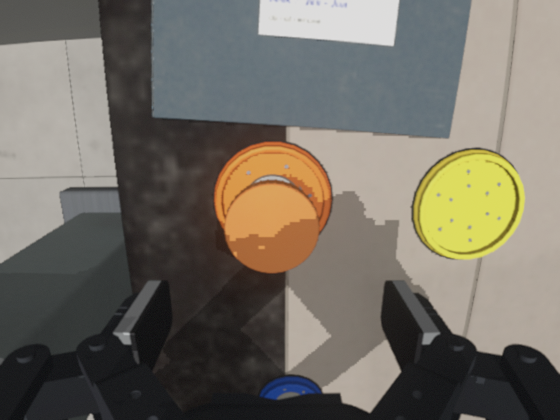

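The orange cup is seated: lid centre (443.5, 341.3), top at 67. Next is the yellow cup.

Emit:
{"name": "jog_arm", "arguments": {"increments": [{"x": -0.036,"y": -0.002,"z": 0,"ax": 0,"ay": 0,"az": 0},{"x": -0.036,"y": -0.002,"z": 0,"ax": 0,"ay": 0,"az": 0},{"x": -0.036,"y": -0.002,"z": 0,"ax": 0,"ay": 0,"az": 0},{"x": -0.036,"y": -0.002,"z": 0,"ax": 0,"ay": 0,"az": 0},{"x": -0.036,"y": -0.002,"z": 0,"ax": 0,"ay": 0,"az": 0},{"x": -0.036,"y": -0.002,"z": 0,"ax": 0,"ay": 0,"az": 0},{"x": -0.036,"y": -0.002,"z": 0,"ax": 0,"ay": 0,"az": 0},{"x": -0.036,"y": -0.002,"z": 0,"ax": 0,"ay": 0,"az": 0}]}}

```text
time: 19.1
tcp_pos: [425.3, 50.6, 146.0]
ee_rot: [-2.224, -2.218, 0.002]
contact_force: [0.7, -0.1, 0.3]
gripper_width: 85.0
```

Emit:
{"name": "jog_arm", "arguments": {"increments": [{"x": -0.034,"y": 0,"z": 0.005,"ax": 0,"ay": 0,"az": 0},{"x": 0,"y": 0,"z": 0.01,"ax": 0,"ay": 0,"az": 0},{"x": 0,"y": 0,"z": 0,"ax": 0,"ay": 0,"az": 0},{"x": 0,"y": 0,"z": 0,"ax": 0,"ay": 0,"az": 0}]}}

```text
time: 19.5
tcp_pos: [425.6, 18.6, 131.3]
ee_rot: [-2.224, -2.217, 0.002]
contact_force: [0.3, 0.3, -0.3]
gripper_width: 85.5
```

Run:
```python
from h import *
s,T,c=look("w12");print(s["tcp_pos"],s["gripper_width"]);blob(c,T,[28])
```

```text
[425.62067914  18.57980536 131.2708828 ] 85.47386700648208
hue 28 [ 230  192  103   99 5833] [283. 251.] mid [428.3  14.5  33.1] ext [54.3 56.4 64.4] topmid [429.1  14.3  64.1] ext [54.8 55.2  2.9]
```

Emit:
{"name": "jog_arm", "arguments": {"increments": [{"x": -0.005,"y": 0.0035,"z": 0.015,"ax": 0,"ay": 0,"az": 0},{"x": 0,"y": 0,"z": 0.025,"ax": 0,"ay": 0,"az": 0},{"x": 0,"y": 0,"z": 0.025,"ax": 0,"ay": 0,"az": 0},{"x": 0,"y": 0,"z": 0.02,"ax": 0,"ay": 0,"az": 0},{"x": 0,"y": 0,"z": 0,"ax": 0,"ay": 0,"az": 0}]}}

```text
time: 20.05
tcp_pos: [428.2, 13.9, 45.2]
ee_rot: [-2.221, -2.218, 0.004]
contact_force: [0.2, -0.1, 0.7]
gripper_width: 85.3
```

Emit:
{"name": "jog_arm", "arguments": {"increments": [{"x": 0,"y": 0,"z": 0,"ax": 0,"ay": 0,"az": 0},{"x": 0,"y": 0,"z": 0,"ax": 0,"ay": 0,"az": 0},{"x": 0,"y": 0,"z": 0,"ax": 0,"ay": 0,"az": 0},{"x": 0,"y": 0,"z": 0,"ax": 0,"ay": 0,"az": 0},{"x": 0,"y": 0,"z": 0,"ax": 0,"ay": 0,"az": 0},{"x": 0,"y": 0,"z": 0,"ax": 0,"ay": 0,"az": 0}], "fingers": -1, "grip_force": 40}}

```text
time: 20.65
tcp_pos: [430.3, 13.3, 48.2]
ee_rot: [2.224, 2.217, 0.003]
contact_force: [-2.3, 3.4, 8.8]
gripper_width: 58.3
```

Emit:
{"name": "jog_arm", "arguments": {"increments": [{"x": 0,"y": 0,"z": -0.015,"ax": 0,"ay": 0,"az": 0},{"x": 0,"y": 0,"z": -0.03,"ax": 0,"ay": 0,"az": 0},{"x": 0,"y": 0,"z": -0.03,"ax": 0,"ay": 0,"az": 0},{"x": 0,"y": 0,"z": -0.028,"ax": 0,"ay": 0,"az": 0},{"x": 0.015,"y": 0.01,"z": 0,"ax": 0,"ay": 0,"az": 0},{"x": 0.03,"y": 0.018,"z": 0,"ax": 0,"ay": 0,"az": 0},{"x": 0.03,"y": 0.018,"z": 0,"ax": 0,"ay": 0,"az": 0},{"x": 0.03,"y": 0.018,"z": 0,"ax": 0,"ay": 0,"az": 0}]}}

```text
time: 21.45
tcp_pos: [494.8, 119.0, 151.0]
ee_rot: [2.224, 2.217, 0.002]
contact_force: [0.3, -0.2, -0.5]
gripper_width: 58.3
```

Emit:
{"name": "jog_arm", "arguments": {"increments": [{"x": 0.03,"y": 0.018,"z": 0,"ax": 0,"ay": 0,"az": 0},{"x": 0.03,"y": 0.018,"z": 0,"ax": 0,"ay": 0,"az": 0},{"x": 0.03,"y": 0.018,"z": 0,"ax": 0,"ay": 0,"az": 0},{"x": 0.03,"y": 0.018,"z": 0,"ax": 0,"ay": 0,"az": 0},{"x": 0.03,"y": 0.018,"z": 0,"ax": 0,"ay": 0,"az": 0},{"x": 0.025,"y": 0.018,"z": 0,"ax": 0,"ay": 0,"az": 0},{"x": 0,"y": 0,"z": 0,"ax": 0,"ay": 0,"az": 0},{"x": 0,"y": 0,"z": 0,"ax": 0,"ay": 0,"az": 0}]}}

```text
time: 22.25
tcp_pos: [602.2, 292.7, 150.1]
ee_rot: [2.224, 2.219, -0.0]
contact_force: [-1.1, -0.9, -1.4]
gripper_width: 58.7
```

Run:
```python
from h import *
s,T,c=look("w13");print(s["tcp_pos"],s["gripper_width"]);blob(c,T,[28])
```

```text
[602.2306737  292.69372454 150.13642849] 58.689165866931
hue 28 [  214    79   124   125 11884] [275. 141.] mid [602.2 337.7   6. ] ext [80.7 80.9  9.3] topmid [602.  336.8   9.7] ext [84.7 85.2  3.5]
hue 28 [  194   235   165   150 19191] [276. 310.] mid [602.7 295.3 162.7] ext [52.8 53.2  8.9] topmid [602.7 294.3 165.9] ext [54.6 54.1  2.7]
```

Emit:
{"name": "jog_arm", "arguments": {"increments": [{"x": 0.02,"y": -0.001,"z": 0.015,"ax": 0,"ay": 0,"az": 0},{"x": 0.022,"y": 0,"z": 0.02,"ax": 0,"ay": 0,"az": 0},{"x": 0,"y": 0,"z": 0.02,"ax": 0,"ay": 0,"az": 0},{"x": 0,"y": 0,"z": 0.017,"ax": 0,"ay": 0,"az": 0},{"x": 0,"y": 0,"z": 0.01,"ax": 0,"ay": 0,"az": 0},{"x": 0,"y": 0,"z": 0,"ax": 0,"ay": 0,"az": 0},{"x": 0,"y": 0,"z": 0,"ax": 0,"ay": 0,"az": 0}]}}

```text
time: 23.0
tcp_pos: [601.8, 334.2, 68.3]
ee_rot: [2.225, 2.217, 0.0]
contact_force: [-0.5, -1.3, -0.7]
gripper_width: 58.8
```

Emit:
{"name": "jog_arm", "arguments": {"increments": [{"x": 0,"y": 0,"z": 0.006,"ax": 0,"ay": 0,"az": 0},{"x": 0,"y": 0,"z": 0.004,"ax": 0,"ay": 0,"az": 0},{"x": 0,"y": 0,"z": 0.003,"ax": 0,"ay": 0,"az": 0},{"x": 0,"y": 0,"z": 0.002,"ax": 0,"ay": 0,"az": 0},{"x": 0,"y": 0,"z": 0.002,"ax": 0,"ay": 0,"az": 0},{"x": 0,"y": 0,"z": 0,"ax": 0,"ay": 0,"az": 0}]}}

```text
time: 23.6
tcp_pos: [601.6, 334.6, 51.3]
ee_rot: [-2.225, -2.218, -0.0]
contact_force: [-0.9, -0.9, 2.1]
gripper_width: 58.9
```

Emit:
{"name": "jog_arm", "arguments": {"increments": [{"x": 0,"y": 0,"z": 0,"ax": 0,"ay": 0,"az": 0},{"x": 0,"y": 0,"z": 0,"ax": 0,"ay": 0,"az": 0},{"x": 0,"y": 0,"z": 0,"ax": 0,"ay": 0,"az": 0},{"x": 0,"y": 0,"z": 0,"ax": 0,"ay": 0,"az": 0},{"x": 0,"y": 0,"z": -0.03,"ax": 0,"ay": 0,"az": 0},{"x": 0,"y": 0,"z": -0.035,"ax": 0,"ay": 0,"az": 0},{"x": 0,"y": 0,"z": -0.035,"ax": 0,"ay": 0,"az": 0},{"x": 0,"y": 0,"z": 0,"ax": 0,"ay": 0,"az": 0}], "fingers": 1}}

```text
time: 24.4
tcp_pos: [604.4, 336.0, 156.5]
ee_rot: [2.223, 2.216, 0.013]
contact_force: [1.2, -0.0, 0.5]
gripper_width: 85.6
```

Emit:
{"name": "jog_arm", "arguments": {"increments": [{"x": -0.03,"y": 0,"z": -0.02,"ax": 0,"ay": 0,"az": 0},{"x": -0.035,"y": 0,"z": -0.02,"ax": 0,"ay": 0,"az": 0},{"x": -0.035,"y": 0,"z": -0.02,"ax": 0,"ay": 0,"az": 0},{"x": -0.035,"y": 0,"z": -0.02,"ax": 0,"ay": 0,"az": 0},{"x": -0.035,"y": 0,"z": -0.02,"ax": 0,"ay": 0,"az": 0},{"x": -0.035,"y": 0,"z": 0,"ax": 0,"ay": 0,"az": 0},{"x": -0.03,"y": 0,"z": 0,"ax": 0,"ay": 0,"az": 0},{"x": 0,"y": 0,"z": 0,"ax": 0,"ay": 0,"az": 0}]}}

```text
time: 25.2
tcp_pos: [600.6, 96.2, 250.5]
ee_rot: [2.228, 2.215, -0.002]
contact_force: [-0.8, 0.4, -0.2]
gripper_width: 85.6
```

Run:
```python
from h import *
from cell import camera
s,T,c=look("w14");print(s["tcp_pos"],s["contact_force"]);blob(c,T,[28,15])
t=camera("side");d=camera("top");cv2.imwrite("pics/fin.png",np.vstack([t["image"],d["image"]])[:,:]);cv2.imwrite("pics/fin2.png",cv2.resize(np.vstack([t["image"][120:360],d["image"][120:330]]),None,fx=1.3,fy=1.3))
blob(t,None,[28,15,109,135],100,amin=40)
for n,v in {"short":(441.2,-129.4),"tall":(572.5,-277.4)}.items():
  for nm,c in (("top",d),("side",t)):
    P=cloud(c).reshape(-1,3);Q=P[(np.hypot(P[:,0]-v[0],P[:,1]-v[1])<45)&(P[:,2]>45)]
    if len(Q): zt=np.nanpercentile(Q[:,2],97);print(n,nm,zt.round(1),Q[Q[:,2]>zt-8].mean(0).round(1))
```

```text
[600.5947005   96.22081857 250.54222843] [-0.82384169  0.44512318 -0.15951327]
hue 15 [ 361  183   92   89 6309] [407. 227.] mid [713.1  65.1  82.3] ext [71.5 71.3  9.8] topmid [714.2  63.9  85.9] ext [72.7 72.8  3.1]
hue 28 [276 141  21  13 212] [286. 147.] mid [601.6 332.1  61.5] ext [52.3 56.7 11.7] topmid [603.9 333.1  66.1] ext [49.3 57.3  3.4]
hue 28 [271 157  31  17 249] [286. 166.] mid [601.7 329.    4.1] ext [84.9 75.3 13.4] topmid [603.2 328.8  15. ] ext [82.1 72.3 14.2]
hue 15 [221 140  21  13 211] [231. 146.] mid [444.1 340.3  61.3] ext [53.3 59.9 12.1] topmid [444.4 337.4  66.1] ext [51.7 51.4  3.3]
hue 15 [217 155  31  18 228] [232. 166.] mid [443.7 336.    3.4] ext [84.8 78.1 11.9] topmid [444.9 335.6  12.4] ext [82.7 77.5 12.1]
hue 15 [321 185  34  23 634] [337. 196.] mid [714.2  59.8  78.1] ext [71.5 72.6 15.5] topmid [715.9  61.3  84.8] ext [70.4 73.4  3.9]
hue 109 [228 182   8   9  49] [232. 186.] mid [455.2 186.4  29.6] ext [ 26.4 121.1  65.3] topmid [460.7 138.3  61. ] ext [15.4 12.8  3. ]
hue 109 [221 197  24  15 178] [232. 205.] mid [460.1 136.4   3.3] ext [57.5 54.7 11.7] topmid [459.8 134.9  10.1] ext [55.6 50.6  7.7]
hue 135 [273 199  24  14 168] [284. 207.] mid [593.4 123.1   4.2] ext [57.9 47.8 11.1] topmid [593.2 122.8   8.5] ext [54.2 47.2  3.5]
short top 62.0 [ 441.2 -129.6   58.2]
short side 57.2 [ 441.2 -130.3   54.4]
tall top 80.2 [ 572.4 -278.    76. ]
tall side 74.7 [ 572.1 -279.    72.1]
```

View pics/fin2.png

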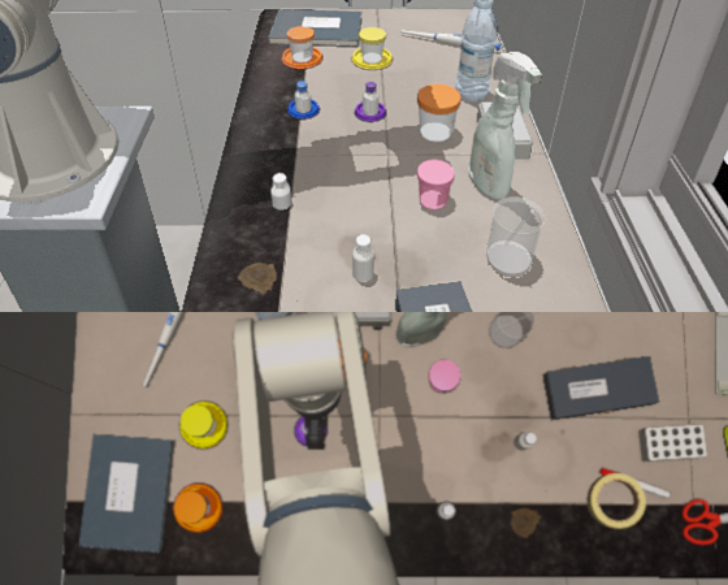

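In the side view all four containers stand upright in their own stands, and both white bottles are where they began. I'm handing the job in.

```bash
python3 -c "from cell import finish_job;print(finish_job())"
```

```text
the job is handed in; nothing more can be done
None
```

All four containers are in the stands of their own colour, set down upright. I handed the job in at about 25 s, well under the 104 s limit. The hand-in reports no verdict, so these are my own checks, with positions in mm:

| Container | Measured centre | Stand centre | Top height measured / expected |
|---|---|---|---|
| Blue bottle | (459.8, 140.1) | (459.5, 140) | 63 / 63 |
| Purple bottle | (593.2, 128.6) | (593, 129.5) | 69 / 69 |
| Orange cup | (443.5, 341.3) | (443.5, 342) | 67 / 67 |
| Yellow cup | (603, 333) | (602, 336) | 66–67 / 67 |

- **White bottles:** both are still upright and within about 2 mm of where they started, which is inside the measuring error.
- **Robot:** the gripper was open and about 250 mm above the worktop at the end, touching nothing.
- **Weaker checks:** the cameras disagreed with each other by 1–3 mm. In the last set of measurements the yellow cup was measured only by the side camera, whose partly hidden view of it is the least accurate. The purple cap was not picked out there either, so its figure comes from the wrist camera just after release. No check failed.

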